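# Charge the tumbling box with the rock sample and pin its lid shut

### The job

Get the rock sample ready for the tumbling test: carry the tray to the steel box, tip all the rock lumps into it (any that miss must go in too), and stand the empty tray back on the bench. Then swing the lid fully shut and lock it by pushing every loose lock pin fully home, from the front, through the lined-up holes of a box lug and the lid lug behind it, one pin to a lug, any lugs. Leave the other things on the bench where they are.

Things in the scene. Friction and masses are not known exactly. Their poses are not given: they have to be found in the camera images.
- box: Heavy dark steel open-topped box, fixed to the bench, 160 (x) x 200 (y) x 90 mm high, walls and floor 4 mm. Origin: centre of its underside; x points from its front (robot side, with three lugs) to its back (hinge side), y to the left along the front, z up. Pour over a side wall (+-y): the open lid stands at the back.
- lid (a joint): Hinge angle of the steel lid (rad): 0 = shut, lying level on the box; starts open at 1.35 to 1.6. Plate 160 x 200 x 6 mm, 0.5 kg, no knob; a stiff hinge (0.6 N m) keeps it where it is left, so push it right down. Three lugs 8 x 40 x 40 mm stand on its outer face at the free edge; shut, their 13 mm holes line up with the box lugs' holes, outer faces at box x = -75, tops at box z = 136 mm.
- hinge (a point): Point on the lid's hinge line, at box x = 80, y = 0, z = 90.5 mm; the hinge line runs along box y. Axes as the box's.
- lid_edge (a point): On the lid: middle of the tip of its middle lug; 151 mm from the hinge along the lid plate and 45.5 mm out from it on the lid's outer side. Lid shut: at box x = -71, y = 0, z = 136 mm. The lid can be closed by pushing here from behind, following the arc, then down.
- tray: Loose aluminium sample tray, 150 (x) x 100 (y) mm, floor 3 mm, 0.28 kg, walls 22 mm high at the back (-x) and both sides; the +x end is the open pouring lip. Origin: centre of the underside. Wooden bridge handle over the origin: a 14 x 14 mm bar along y, 100 mm long, centre at z = 66 mm; grip it from above, closing along x. The lumps slide out when it is tipped lip-down some 40 degrees or more.
- lug0 (a point): Mouth centre of the 13 mm hole in box lug 0 (box y = -65, z = 118 mm), on the lug's front face (box x = -90 mm). The lug is an upright steel plate on the box front, 8 mm thick, 40 mm wide, top at z = 131 mm. Axes as the box's: a pin goes in along +x; through box lug and lid lug is 23 mm.
- lug1 (a point): Mouth centre of the 13 mm hole in box lug 1 (box y = 0, z = 118 mm), on the lug's front face (box x = -90 mm). The lug is an upright steel plate on the box front, 8 mm thick, 40 mm wide, top at z = 131 mm. Axes as the box's: a pin goes in along +x; through box lug and lid lug is 23 mm.
- lug2 (a point): Mouth centre of the 13 mm hole in box lug 2 (box y = 65, z = 118 mm), on the lug's front face (box x = -90 mm). The lug is an upright steel plate on the box front, 8 mm thick, 40 mm wide, top at z = 131 mm. Axes as the box's: a pin goes in along +x; through box lug and lid lug is 23 mm.
- pin0: Lock pin (two or three lie about, else None): black square head 14 x 14 x 30 mm, round steel shaft 10 x 60 mm, its last 12 mm tapering to a 4 mm nose; 50 g. Origin: on the axis at the shoulder; x points to the nose, the head spans x = -30 to 0. Lies on a flat of its head, axis 7 mm up, nose away from the robot, 2 mm lower. Home: shoulder against the box lug; it stays when let go.
- pin1: Lock pin (two or three lie about, else None): black square head 14 x 14 x 30 mm, round steel shaft 10 x 60 mm, its last 12 mm tapering to a 4 mm nose; 50 g. Origin: on the axis at the shoulder; x points to the nose, the head spans x = -30 to 0. Lies on a flat of its head, axis 7 mm up, nose away from the robot, 2 mm lower. Home: shoulder against the box lug; it stays when let go.
- pin2: Lock pin (two or three lie about, else None): black square head 14 x 14 x 30 mm, round steel shaft 10 x 60 mm, its last 12 mm tapering to a 4 mm nose; 50 g. Origin: on the axis at the shoulder; x points to the nose, the head spans x = -30 to 0. Lies on a flat of its head, axis 7 mm up, nose away from the robot, 2 mm lower. Home: shoulder against the box lug; it stays when let go.
- lump0: Rock lump 28 x 23 x 20 mm with rounded edges, 35 g, lying in the tray at the start, or None if absent (three to six are there). Origin: centre of its underside.
- lump1: Rock lump 25 x 25 x 23 mm with rounded edges, 35 g, lying in the tray at the start, or None if absent (three to six are there). Origin: centre of its underside.
- lump2: Rock lump 30 x 22 x 19 mm with rounded edges, 35 g, lying in the tray at the start, or None if absent (three to six are there). Origin: centre of its underside.
- lump3: Rock lump 24 x 22 x 24 mm with rounded edges, 35 g, lying in the tray at the start, or None if absent (three to six are there). Origin: centre of its underside.
- lump4: Rock lump 27 x 26 x 20 mm with rounded edges, 35 g, lying in the tray at the start, or None if absent (three to six are there). Origin: centre of its underside.
- lump5: Rock lump 26 x 24 x 22 mm with rounded edges, 35 g, lying in the tray at the start, or None if absent (three to six are there). Origin: centre of its underside.
Things that resemble listed ones, but are neither listed nor needed, are in the scene too. Leave any blue look-alike of the tray alone.

How it is judged (in metres and radians):
On the way, in this order (a step that is already met when the one before it is completed fails the run):
1. the tray is tipped (by at least 23 degrees) over the box (angle between tray's own z axis and vertical above 0.4 rad and horizontal distance between tray and box below 0.16 m), for 0.1 s.
2. every rock lump lies inside the box (x of lump0 in the frame of box between -0.085 and 0.085 m and y of lump0 in the frame of box between -0.105 and 0.105 m and z of lump0 in the frame of box between -0.01 and 0.09 m and x of lump1 in the frame of box between -0.085 and 0.085 m and y of lump1 in the frame of box between -0.105 and 0.105 m and z of lump1 in the frame of box between -0.01 and 0.09 m and x of lump2 in the frame of box between -0.085 and 0.085 m and y of lump2 in the frame of box between -0.105 and 0.105 m and z of lump2 in the frame of box between -0.01 and 0.09 m and x of lump3 in the frame of box between -0.085 and 0.085 m and y of lump3 in the frame of box between -0.105 and 0.105 m and z of lump3 in the frame of box between -0.01 and 0.09 m and x of lump4 in the frame of box between -0.085 and 0.085 m and y of lump4 in the frame of box between -0.105 and 0.105 m and z of lump4 in the frame of box between -0.01 and 0.09 m and x of lump5 in the frame of box between -0.085 and 0.085 m and y of lump5 in the frame of box between -0.105 and 0.105 m and z of lump5 in the frame of box between -0.01 and 0.09 m), for 0.3 s.
3. the lid is fully shut (within 0.03 rad) (value of joint lid below 0.03 rad), for 0.2 s.
At the end, for the whole second after the job is handed in: All lumps lie inside the box, the lid is shut (within 0.03 rad), every pin present sits in a lug with its shoulder within 6 mm of the lug's face and centred within 6 mm (7 mm in height), straight within 0.25 rad; the tray stands level on the bench, all at rest and let go (all of step 2 and value of joint lid below 0.03 rad and ((x of pin0 in the frame of lug0 between -0.006 and 0.006 m and y of pin0 in the frame of lug0 between -0.006 and 0.006 m and z of pin0 in the frame of lug0 between -0.007 and 0.007 m and angle between the x axis of pin0 and the x axis of lug0, either way round below 0.25 rad) or (x of pin0 in the frame of lug1 between -0.006 and 0.006 m and y of pin0 in the frame of lug1 between -0.006 and 0.006 m and z of pin0 in the frame of lug1 between -0.007 and 0.007 m and angle between the x axis of pin0 and the x axis of lug1, either way round below 0.25 rad) or (x of pin0 in the frame of lug2 between -0.006 and 0.006 m and y of pin0 in the frame of lug2 between -0.006 and 0.006 m and z of pin0 in the frame of lug2 between -0.007 and 0.007 m and angle between the x axis of pin0 and the x axis of lug2, either way round below 0.25 rad)) and ((x of pin1 in the frame of lug0 between -0.006 and 0.006 m and y of pin1 in the frame of lug0 between -0.006 and 0.006 m and z of pin1 in the frame of lug0 between -0.007 and 0.007 m and angle between the x axis of pin1 and the x axis of lug0, either way round below 0.25 rad) or (x of pin1 in the frame of lug1 between -0.006 and 0.006 m and y of pin1 in the frame of lug1 between -0.006 and 0.006 m and z of pin1 in the frame of lug1 between -0.007 and 0.007 m and angle between the x axis of pin1 and the x axis of lug1, either way round below 0.25 rad) or (x of pin1 in the frame of lug2 between -0.006 and 0.006 m and y of pin1 in the frame of lug2 between -0.006 and 0.006 m and z of pin1 in the frame of lug2 between -0.007 and 0.007 m and angle between the x axis of pin1 and the x axis of lug2, either way round below 0.25 rad)) and ((x of pin2 in the frame of lug0 between -0.006 and 0.006 m and y of pin2 in the frame of lug0 between -0.006 and 0.006 m and z of pin2 in the frame of lug0 between -0.007 and 0.007 m and angle between the x axis of pin2 and the x axis of lug0, either way round below 0.25 rad) or (x of pin2 in the frame of lug1 between -0.006 and 0.006 m and y of pin2 in the frame of lug1 between -0.006 and 0.006 m and z of pin2 in the frame of lug1 between -0.007 and 0.007 m and angle between the x axis of pin2 and the x axis of lug1, either way round below 0.25 rad) or (x of pin2 in the frame of lug2 between -0.006 and 0.006 m and y of pin2 in the frame of lug2 between -0.006 and 0.006 m and z of pin2 in the frame of lug2 between -0.007 and 0.007 m and angle between the x axis of pin2 and the x axis of lug2, either way round below 0.25 rad)) and height (world z) of tray between -0.005 and 0.012 m and angle between tray's own z axis and vertical below 0.1 rad and linear speed of each of tray, pin0, pin1, pin2 below 0.03 m/s); the robot touches nothing.
It fails at once if another thing on the bench is shifted by more than 5 cm (distance of any of tin_a, tin_b, mixbowl, spatula, washbottle from where it was at the start of the episode above 0.05 m).
Of lump0, lump1, lump2, lump3, lump4, lump5 only 3 to 6 are there at a start; the rules pass over those that are not, and their reading is None.
Of pin0, pin1, pin2 only 2 to 3 are there at a start; the rules pass over those that are not, and their reading is None.
At some moment in a run one of pin0, pin1, pin2 may be knocked a few centimetres aside while the robot is not near it.
It also fails if it takes over 210 s, if anything falls off the work surface, if the arm or the gripper's body presses on something with over 40 N, if the wrist force passes 120 N, or if a joint passes its speed limit or range.

### The arm

A 6-joint arm with a two-finger parallel gripper is mounted at the origin on the work surface. World frame = base frame: x ahead of the robot, y to its left, z up, the work surface at z = 0. Lengths are in m, angles in degrees, forces in N, time in s.
With the tool pointing down it reaches from about 0.4 to 0.825 m from the base axis. Payload 7 kg.
Tool frame: the origin (TCP) lies between the finger pads; the fingertips stand 22 mm ahead of it and the grasp point (between the pads) lies 3 mm ahead of it; z points along the fingers, y is the line along which they close (so a half turn about z gives the same grasp; the last joint's range is limited). The gripper opens to 88 mm and grips with 3 to 60 N. Pads are 19 mm wide; open, the fingers measure 130 mm over their backs; the gripper's body (78 mm by 193 mm) begins 47 mm behind the grasp point.
Start: joints at [-59.238, 20.546, 0.682, 0, -70.136, -16.507], TCP at [0.166, -0.654, 0.249] pointing down, gripper open.
Joint ranges: [-176.03, 176.03], [-82.01, 121.73], [-58.28, 71.71], [-173.87, 95.51], [-174.79, -0.11], [-173.66, 173.66]. Speed limits (degrees/s): [136.94, 136.94, 172.46, 180, 180, 180].

### API

Orientations are given as [roll, pitch, yaw] about the fixed x, y, z axes, in that order (R = Rz(yaw) Ry(pitch) Rx(roll)).
In Python, from plant import r, vision gives the robot as it stands.
- The arm moves only by the shell command python3 -m pendant 'ROWS' [FORCE]. ROWS is JSON, a list that holds one entry, the list of rows, each a list of 7 numbers: the shift along the tool's x, y, z scaled (see below), then the turn, a rotation vector about the tool's x, y, z scaled (see below), then the opening, from -1 (shut) to 1 (fully open). In form: [[[x, y, z, wx, wy, wz, fingers], ...]]. A call has exactly 8 rows; each row shifts and turns the commanded pose from where the row before left it, along the tool's axes as they then stand; what a row does not reach is not made up. The controller multiplies each number of a shift by 20 mm and each number of a turn by 4 degrees. A row lasts 1/10 s, in which the tool goes at most 50 mm and 8.59 degrees, less where a joint would pass 70% of its speed; a pose out of reach is approached as far as the arm can. A call with a number of a shift or a turn outside -1 to 1 is refused whole. A call with a gripper value outside its range is refused whole. The fingers move at their own pace and stop on an object; FORCE is the grip in N (left out, the last holds). Time passes only in rows, so rows that do not move let the fingers close, or fill a call up. It gives the time, the measured TCP pose, the force, the opening and the grip force at its end, in the units of the state.
- r.get_state(): the state, without advancing time (a new reading comes with each control period).
- vision.capture(name): name is "scene" or "top" or "wrist"; returns a dict with "frame" (400x640x3 uint8, blue, green, red), "depth" (400x640 float32, m along the optical axis (not along the pixel's ray), 0 where there is no reading), "camera_matrix" (3x3 intrinsics, pixels), "extrinsics" (4x4, takes a point from world to camera coordinates); the wrist camera has in their place "hand_eye" (4x4, takes a point from camera to tool coordinates, whose origin is the TCP and whose axes are the flange's). Camera axes: x right, y up, looking along -z (the intrinsics and any distortion apply to the point x, -y, -z); pixel columns grow to the right and rows downward; lengths in m; the calibration is good to about 2 mm. A picture is of the moment at which its call begins: read the wrist's pose just before it.
- r.close_job(): hands the job in; it is judged then, once.
The state is a dict: "time_s": time; "joints": joint angles; "qd": joint speeds; "joint_torque": joint torques, N m; "tcp_pos": TCP position; "eef_rot": TCP orientation; "contact_force": force on the tool from outside, world axes, zero at the start; "moment": the same for the moment, N m; "gripper_width": finger opening in m; "gripper_force": force on a finger pad.
Only numpy, scipy, OpenCV 4.12 (cv2) and the standard library are available. Lean on these libraries where they do the work, as an engineer would, in place of code of your own. Each camera call takes 0.05 s, during which the arm holds its last target. There are 200 camera calls.

## Working session

There is one attempt and no reset: what is moved stays moved. The work goes in short steps, Python scripts to look and compute and a shell command to move; the robot and the scene stay as the last step left them, time stands still between calls to the robot, and variables do not carry over. Pictures are saved under pics/ and viewed, at most 14 in all, crops included, and the job is handed in when it is done.

```bash
ls; mkdir -p pics
python3 - <<'E'
from plant import r, vision
import cv2,numpy as np,pickle
print(r.get_state())
for n in ["scene","top","wrist"]:
    c=vision.capture(n); cv2.imwrite(f"pics/{n}0.png",c["frame"]); pickle.dump(c,open(f"{n}0.pkl","wb"))
    print(n,c["camera_matrix"].round(1).tolist(),[ (k,np.round(c[k],3).tolist()) for k in c if k in("extrinsics","hand_eye")],c.keys())
E
```

```text
pics
{'time_s': 0.0, 'joints': array([-5.92369928e+01,  2.05906674e+01,  6.33395453e-01, -2.12937470e-02,
       -7.01361699e+01, -1.65057413e+01]), 'qd': array([ 0.08551389, -0.00686678,  0.07948258, -0.01368323,  0.00641659,
       -0.02998736]), 'joint_torque': array([ 4.75655488e-04, -5.82716489e+01,  2.93056941e+01,  6.99678987e+00,
        7.00867851e-03, -1.89024017e-04]), 'tcp_pos': array([ 0.16609025, -0.65376933,  0.24762476]), 'eef_rot': array([ 1.79904721e+02, -7.35801532e-03, -1.65749980e+02]), 'contact_force': array([-0.25627179, -0.43485564,  0.20808763]), 'moment': array([-0.01739919, -0.02539537, -0.01495505]), 'gripper_force': 0.0, 'gripper_width': 0.08748388844767925}
scene [[373.8, 0.0, 321.3], [0.0, 373.8, 200.6], [0.0, 0.0, 1.0]] [('extrinsics', [[0.418, 0.908, -0.019, -0.219], [-0.527, 0.259, 0.81, 0.161], [0.74, -0.329, 0.586, -1.187], [0.0, 0.0, 0.0, 1.0]])] dict_keys(['frame', 'depth', 'camera_matrix', 'extrinsics'])
top [[377.1, 0.0, 316.4], [0.0, 377.1, 197.8], [0.0, 0.0, 1.0]] [('extrinsics', [[0.028, -0.999, 0.023, 0.019], [0.994, 0.031, 0.101, -0.481], [-0.102, 0.02, 0.995, -0.833], [0.0, 0.0, 0.0, 1.0]])] dict_keys(['frame', 'depth', 'camera_matrix', 'extrinsics'])
wrist [[313.3, 0.0, 320.4], [0.0, 313.3, 202.2], [0.0, 0.0, 1.0]] [('hand_eye', [[0.001, 0.97, 0.244, 0.065], [1.0, -0.001, 0.0, 0.001], [0.001, 0.244, -0.97, -0.137], [0.0, 0.0, 0.0, 1.0]])] dict_keys(['frame', 'depth', 'camera_matrix', 'hand_eye'])
```

View pics/top0.png

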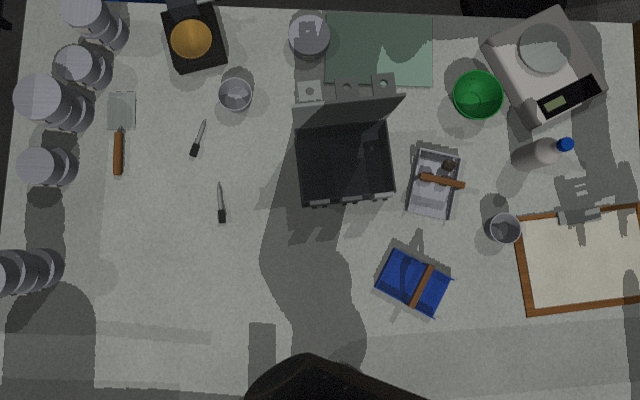

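View pics/scene0.png

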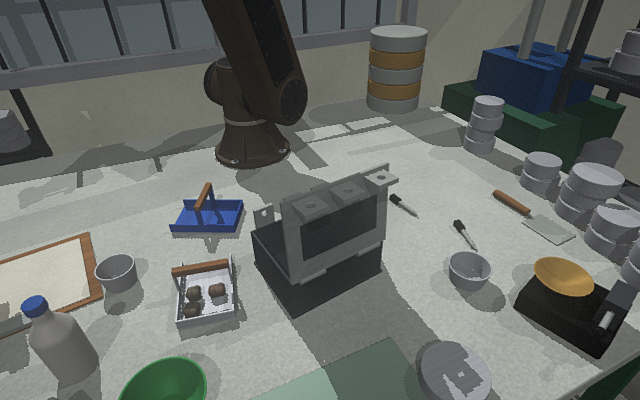

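Top view: box (345,165), its front lugs (318,203),(347,200),(376,196), and open lid lugs (310,90)…(384,82). The tray is the grey-white one (434,182) holding brown lumps. The pins are at (198,138) and (221,203). Possible mix-ups: the blue tray (414,283), which I leave alone, and the spatula (118,150), which is not a pin. Next, a close crop to check.

```bash
cat > h.py <<'E'
import cv2,numpy as np,pickle
from scipy.spatial.transform import Rotation as Ro
def cap(n):
    from plant import r,vision
    s=r.get_state(); c=vision.capture(n); c["s"]=s; return c
def ext(c):  # world->cam
    if "extrinsics" in c: return np.array(c["extrinsics"])
    T=np.eye(4); T[:3,:3]=Ro.from_euler("xyz",c["s"]["eef_rot"],degrees=True).as_matrix(); T[:3,3]=c["s"]["tcp_pos"]
    return np.linalg.inv(T@np.array(c["hand_eye"]))
def ray(c,u,v):
    K=np.array(c["camera_matrix"]); E=np.linalg.inv(ext(c))
    d=np.array([(u-K[0,2])/K[0,0],-(v-K[1,2])/K[1,1],-1.]); return E[:3,3],E[:3,:3]@d
def plane(c,u,v,z):
    o,d=ray(c,u,v); return o+d*(z-o[2])/d[2]
def dpt(c,u,v):
    o,d=ray(c,u,v); return o+d*c["depth"][int(round(v)),int(round(u))]
def proj(c,p):
    q=ext(c)@np.append(p,1); K=np.array(c["camera_matrix"]); return np.array([K[0,2]+K[0,0]*q[0]/-q[2],K[1,2]-K[1,1]*q[1]/-q[2]])
E
python3 - <<'E'
from h import *
t=pickle.load(open("top0.pkl","rb"));s=pickle.load(open("scene0.pkl","rb"))
z=lambda c,x,y,w,h:cv2.resize(c["frame"][y:y+h,x:x+w],(400,300),interpolation=2)
m=np.vstack([np.hstack([z(t,394,140,80,80*3//4+5),z(s,155,245,100,90)]),np.hstack([z(t,280,65,160,150),z(t,170,100,100,125)])])
cv2.imwrite("pics/m1.png",m)
def f(c,mask,mn=15):
    n,l,st,ce=cv2.connectedComponentsWithStats(mask.astype(np.uint8))
    return [(tuple(ce[i].round(1)),st[i].tolist()) for i in range(1,n) if st[i][4]>mn]
hsv=cv2.cvtColor(t["frame"],cv2.COLOR_BGR2HSV)
br=(hsv[...,0]<18)&(hsv[...,1]>110)&(hsv[...,2]>50)
print("brown",f(t,br))
g=t["frame"].max(2)
for u,v in [(434,182),(442,180),(430,205),(345,165),(318,203),(347,200),(376,196),(310,90),(384,82),(221,215),(221,195),(195,152),(202,128)]: print((u,v),dpt(t,u,v).round(4),t["frame"][v,u])
for (x,y,w,h) in [(205,175,35,55),(180,110,35,55)]:
    d=(g[y:y+h,x:x+w]<50); print([(a[0][0]+x,a[0][1]+y,a[1]) for a in f(t,d,5)])
E
```

```text
brown [((np.float64(117.3), np.float64(153.5)), [113, 132, 9, 43, 333]), ((np.float64(441.8), np.float64(180.3)), [419, 173, 46, 16, 299]), ((np.float64(623.6), np.float64(208.2)), [600, 202, 40, 25, 223]), ((np.float64(536.8), np.float64(216.5)), [517, 213, 39, 8, 172]), ((np.float64(556.9), np.float64(292.2)), [515, 235, 125, 82, 1390]), ((np.float64(420.9), np.float64(286.4)), [409, 265, 25, 44, 269])]
(434, 182) [ 0.5287 -0.2436  0.0025] [88 91 98]
(442, 180) [ 0.5227 -0.2373  0.0734] [41 68 95]
(430, 205) [ 0.474  -0.2341  0.0023] [104 100  99]
(345, 165) [ 0.5619 -0.0321  0.0059] [29 28 30]
(318, 203) [0.4594 0.0318 0.1296] [85 85 83]
(347, 200) [ 0.4671 -0.0258  0.1303] [67 68 67]
(376, 196) [ 0.477  -0.0838  0.1298] [125 126 124]
(310, 90) [ 0.7445  0.0555 -0.0027] [85 87 85]
(384, 82) [ 0.7671 -0.1218  0.0072] [116 126 107]
(221, 215) [0.4355 0.2491 0.0144] [40 41 42]
(221, 195) [0.4822 0.2537 0.0051] [74 78 75]
(195, 152) [0.5786 0.3157 0.0177] [38 41 40]
(202, 128) [0.6378 0.3052 0.0104] [115 116 112]
[(np.float64(221.3), np.float64(216.0), [13, 35, 8, 13, 83])]
[(np.float64(194.1), np.float64(149.7), [10, 33, 9, 14, 84])]
```

View pics/m1.png

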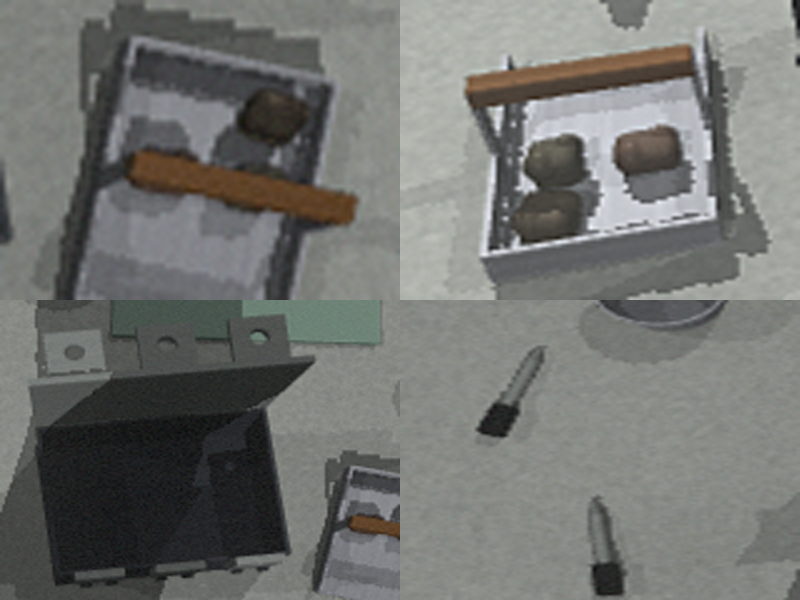

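Confirmed: aluminium tray holding 3 brown lumps (crop: (555,160), (648,150), (548,215)), lip towards the robot. Two pins with heads towards the robot; look-alike is blue only.

```bash
cat > meas.py <<'E'
from h import *
def grid(c):
    E=np.linalg.inv(ext(c));K=np.array(c["camera_matrix"]);u,v=np.meshgrid(np.arange(640),np.arange(400))
    d=np.stack([(u-K[0,2])/K[0,0],-(v-K[1,2])/K[1,1],-np.ones_like(u)],-1)*c["depth"][...,None]
    return d@E[:3,:3].T+E[:3,3]
def pca(P):
    m=(P.max(0)+P.min(0))/2; c=P.mean(0); w,V=np.linalg.eigh(np.cov((P-c).T)); a=V[:,-1]; t=(P-c)@a; n=(P-c)@V[:,0]
    return c, np.degrees(np.arctan2(a[1],a[0])), c+a*(t.max()+t.min())/2+V[:,0]*(n.max()+n.min())/2, np.ptp(t),np.ptp(n)
def pts(c,mask,z): v,u=np.nonzero(mask); return np.array([plane(c,a,b,z)[:2] for a,b in zip(u,v)])
E
python3 - <<'E'
from meas import *
t=pickle.load(open("top0.pkl","rb"));W=grid(t);print("cam",np.linalg.inv(ext(t))[:3,3])
hsv=cv2.cvtColor(t["frame"],cv2.COLOR_BGR2HSV);g=t["frame"].max(2)
b=np.zeros((400,640),bool); b[170:192,415:470]=1
br=(hsv[...,0]<18)&(hsv[...,1]>110)&(hsv[...,2]>50)&b&(W[...,2]>.06)
print("bar",pca(pts(t,br,.073)), W[br].mean(0),np.ptp(W[br],axis=0))
# lug tops
lug=(np.abs(W[...,2]-.131)<.004)&(W[...,0]<.52)&(W[...,0]>.42)
n,l,st,ce=cv2.connectedComponentsWithStats(lug.astype(np.uint8))
for i in range(1,n):
    if st[i][4]>10: print("lug",ce[i],st[i][4],pca(pts(t,l==i,.131)))
rim=(np.abs(W[...,2]-.090)<.004)&(np.abs(W[...,0]-.57)<.13)&(np.abs(W[...,1]+.03)<.16)
P=pts(t,rim,.09);print("rim",cv2.minAreaRect((P*1000).astype(np.float32)),len(P))
lid=(W[...,2]>.14)&(np.abs(W[...,0]-.68)<.12)&(np.abs(W[...,1]+.03)<.16)
print("lid top z",W[lid].max(0),W[lid].min(0))
for (x,y,w,h) in [(205,175,35,55),(180,110,35,55)]:
    m=np.zeros((400,640),bool);m[y:y+h,x:x+w]=1
    hd=m&(g<50);print("head",pca(pts(t,hd,.014)))
    hh=m&(W[...,2]>.006)&(W[...,2]<.03);print("tall",pca(pts(t,hh,.009)))
E
```

```text
cam [0.39304088 0.05030525 0.87728044]
bar (array([ 0.52213514, -0.23701954]), np.float64(78.73066497377876), array([ 0.52231156, -0.23712348]), np.float64(0.0992289422086355), np.float64(0.015295329838969758)) [ 0.52144364 -0.23545821  0.0771794 ] [0.14417333 0.33692513 0.81694077]
lug [383.75903614 193.93975904] 83 (array([ 0.48147939, -0.09915315]), np.float64(98.02850446041073), array([ 0.48147001, -0.09950738]), np.float64(0.04072074311320562), np.float64(0.008255099660696569))
lug [351.85542169 197.63855422] 83 (array([ 0.47207854, -0.03535017]), np.float64(98.20737547099282), array([ 0.47209458, -0.03543031]), np.float64(0.03997253336742412), np.float64(0.008186665769850176))
lug [319.36585366 201.37804878] 82 (array([0.46261639, 0.02923994]), np.float64(99.36027344456426), array([0.46270964, 0.02900248]), np.float64(0.03881586509023513), np.float64(0.008173659713705192))
rim ((551.904541015625, -23.955825805664062), (173.8433837890625, 199.9178924560547), 8.33360481262207) 706
lid top z [0.68301138 0.08654421 0.25390994] [ 0.61191726 -0.11174873  0.14020959]
head (array([0.4334028 , 0.24826983]), np.float64(-172.41357372292296), array([0.43326765, 0.2482844 ]), np.float64(0.028424749045320448), np.float64(0.014690899643496125))
tall (array([0.45628553, 0.25290112]), np.float64(-171.2131322521425), array([0.46323438, 0.2540062 ]), np.float64(0.08895752981464901), np.float64(0.015136587669073932))
head (array([0.58471276, 0.31928622]), np.float64(166.62776721615), array([0.58504358, 0.31952409]), np.float64(0.030116447858742727), np.float64(0.01568094106031334))
tall (array([0.60838064, 0.31490717]), np.float64(164.3520983256585), array([0.61518238, 0.31296276]), np.float64(0.08898005402246206), np.float64(0.016851170590726036))
```

```bash
cat > go.py <<'E'
# python3 go.py x y z roll pitch yaw : remaining shift (units of 20mm, current tool axes) and turn (units of 4 deg)
import sys,numpy as np
from scipy.spatial.transform import Rotation as Ro
from plant import r
a=[float(v) for v in sys.argv[1:]]; s=r.get_state(); R=Ro.from_euler("xyz",s["eef_rot"],degrees=True)
print("t",round(s["time_s"],1),"pos",s["tcp_pos"].round(4),"rot",s["eef_rot"].round(2),"q",s["joints"].round(0),"F",s["contact_force"].round(1),"w",round(s["gripper_width"],4),"gf",round(s["gripper_force"],1))
if a:
    print("shift",(R.inv().apply(np.array(a[:3])-s["tcp_pos"])/.02).round(2),end=" ")
    if len(a)>3: print("turn",(np.degrees((R.inv()*Ro.from_euler("xyz",a[3:],degrees=True)).as_rotvec())/4).round(2))
E
M="[-0.933,0.66,0,0,0,0,1]"
for i in 1 2 3; do python3 -m pendant '[[[-0.93,0.66,0,0,0,0,1],[-0.93,0.66,0,0,0,0,1],[-0.93,0.66,0,0,0,0,1],[-0.93,0.66,0,0,0,0,1],[-0.93,0.66,0,0,0,0,1],[-0.93,0.66,0,0,0,0,1],[-0.93,0.66,0,0,0,0,1],[-0.93,0.66,0,0,0,0,1]]]'; done
python3 -m pendant '[[[0,0,0,0,0,-1,1],[0,0,0,0,0,-1,1],[0,0,0,0,0,-1,1],[0,0,0,0,0,-1,1],[0,0,0,0,0,-1,1],[0,0,0,0,0,-1,1],[0,0,0,0,0,-1,1],[0,0,0,0,0,-1,1]]]'
python3 -m pendant '[[[0,0,0.3,0,0,-1,1],[0,0,0.3,0,0,-1,1],[0,0,0.3,0,0,-1,1],[0,0,0.3,0,0,-1,1],[0,0,0.3,0,0,-1,1],[0,0,0.3,0,0,-1,1],[0,0,0.3,0,0,-1,1],[0,0,0.3,0,0,-1,1]]]'
python3 go.py .5222 -.2371 .068 180 0 -101.3
```

```text
time_s: 0.95
tcp_pos: [0.2848, -0.5143, 0.2483]
eef_rot: [180.0, -0.0, -165.7]
contact_force: [-0.3, 0.1, -0.3]
gripper_width: 0.0875
gripper_force: 0.0
time_s: 1.75
tcp_pos: [0.403, -0.3753, 0.2484]
eef_rot: [180.0, -0.0, -165.7]
contact_force: [0.3, -0.4, 0.8]
gripper_width: 0.0876
gripper_force: 0.0
time_s: 2.55
tcp_pos: [0.5212, -0.2364, 0.2484]
eef_rot: [180.0, -0.0, -165.7]
contact_force: [0.6, 0.0, -0.3]
gripper_width: 0.088
gripper_force: 0.0
time_s: 3.35
tcp_pos: [0.5206, -0.2371, 0.2483]
eef_rot: [180.0, -0.0, -133.6]
contact_force: [-0.3, 0.1, 0.2]
gripper_width: 0.0875
gripper_force: 0.0
time_s: 4.15
tcp_pos: [0.5206, -0.2372, 0.2001]
eef_rot: [180.0, 0.0, -101.6]
contact_force: [0.8, 1.1, 0.4]
gripper_width: 0.0875
gripper_force: 0.0
t 4.2 pos [ 0.5206 -0.2372  0.2001] rot [ 179.97    0.   -101.58] q [ -5.  13. -16.  -0. -60.  -7.] F [0.8 1.1 0.4] w 0.0875 gf 0.0
shift [-0.02 -0.08  6.6 ] turn [ 0.01  0.   -0.07]
```

```bash
python3 -m pendant '[[[0,-0.08,0.8,0,0,0,1],[0,0,0.9,0,0,0,1],[0,0,0.9,0,0,0,1],[0,0,0.9,0,0,0,1],[0,0,0.9,0,0,0,1],[0,0,0.9,0,0,0,1],[0,0,0.8,0,0,0,1],[0,0,0.5,0,0,0,1]]]' 40 | tail -3
python3 -m pendant '[[[0,0,0,0,0,0,-1],[0,0,0,0,0,0,-1],[0,0,0,0,0,0,-1],[0,0,0,0,0,0,-1],[0,0,0,0,0,0,-1],[0,0,0,0,0,0,-1],[0,0,0,0,0,0,-1],[0,0,0,0,0,0,-1]]]' 40 | tail -3
python3 go.py
```

```text
contact_force: [0.1, -0.2, -0.2]
gripper_width: 0.0876
gripper_force: 0.0
contact_force: [1.1, 0.6, -0.5]
gripper_width: 0.0288
gripper_force: 0.0
t 5.8 pos [ 0.5224 -0.2375  0.0686] rot [-180.      0.   -101.74] q [ -5.  21. -25.  -0. -44.  -7.] F [ 1.1  0.6 -0.5] w 0.0288 gf 0.0
```

```bash
python3 -m pendant '[[[0,0,0,0,0,0,-1],[0,0,0,0,0,0,-1],[0,0,0,0,0,0,-1],[0,0,0,0,0,0,-1],[0,0,-0.1,0,0,0,-1],[0,0,-0.2,0,0,0,-1],[0,0,-0.3,0,0,0,-1],[0,0,-0.4,0,0,0,-1]]]' 40 | tail -3
python3 -m pendant '[[[0,0,-0.6,0,0,0,-1],[0,0,-0.8,0,0,0,-1],[0,0,-1,0,0,0,-1],[0,0,-1,0,0,0,-1],[0,0,-1,0,0,0,-1],[0,0,-1,0,0,0,-1],[0,0,-1,0,0,0,-1],[0,0,-0.6,0,0,0,-1]]]' | tail -3
python3 -m pendant '[[[0,0,-0.3,0,0,0.3,-1],[0,0,0,0,0,0.6,-1],[0,0,0,0,0,0.8,-1],[0,0,0,0,0,1,-1],[0,0,0,0,0,1,-1],[0,0,0,0,0,1,-1],[0,0,0,0,0,1,-1],[0,0,0,0,0,1,-1]]]' | tail -3
python3 -m pendant '[[[0,0,0,0,0,1,-1],[0,0,0,0,0,1,-1],[0,0,0,0,0,1,-1],[0,0,0,0,0,1,-1],[0,0,0,0,0,1,-1],[0,0,0,0,0,1,-1],[0,0,0,0,0,1,-1],[0,0,0,0,0,0.8,-1]]]' | tail -3
# target bar at box (0,-55) z .25
python3 - <<'E'
import numpy as np
a=np.radians(8.3);ex=np.array([np.cos(a),np.sin(a)]);ey=np.array([-ex[1],ex[0]]);o=np.array([.5572,-.0229])
print(o-.12*ey,o-.055*ey)
E
python3 go.py .5652 -.0773 .26 180 0 -171.7
python3 - <<'E'
from h import *
cv2.imwrite("pics/s2.png",cap("scene")["frame"][100:350,100:500])
E
```

```text
contact_force: [0.3, -0.8, -4.1]
gripper_width: 0.0135
gripper_force: 40.0
contact_force: [0.2, -1.4, -3.6]
gripper_width: 0.0134
gripper_force: 40.0
contact_force: [-0.3, -0.4, -3.2]
gripper_width: 0.0136
gripper_force: 40.0
contact_force: [-0.3, 0.3, -3.7]
gripper_width: 0.0137
gripper_force: 40.0
[ 0.57452274 -0.14164309] [ 0.56513959 -0.07732392]
t 8.9 pos [ 0.5219 -0.2374  0.2339] rot [ 1.7995e+02 -6.0000e-02 -1.5997e+02] q [ -5.  12. -14.  -0. -65. -65.] F [-0.3  0.3 -3.7] w 0.0137 gf 40.0
shift [-4.77  6.78 -1.31] turn [ 0.01 -0.02  2.93]
```

View pics/s2.png

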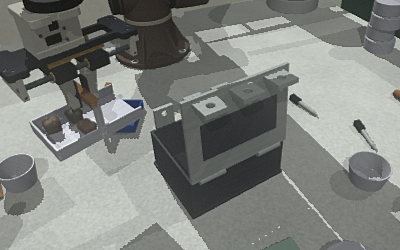

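```bash
python3 -m pendant '[[[0,0,-0.3,0,0,0.9,-1],[0,0,-0.5,0,0,0.9,-1],[0,0,-0.5,0,0,0.9,-1],[0,0,0,0,0,0.23,-1],[-0.1,0.3,0,0,0,0,-1],[-0.2,0.6,0,0,0,0,-1],[-0.25,0.8,0,0,0,0,-1],[-0.3,0.9,0,0,0,0,-1]]]' | tail -3
python3 -m pendant '[[[-0.3,0.9,0,0,0,0,-1],[-0.3,0.9,0,0,0,0,-1],[-0.3,0.9,0,0,0,0,-1],[-0.3,0.9,0,0,0,0,-1],[-0.25,0.7,0,0,0,0,-1],[-0.15,0.5,0,0,0,0,-1],[-0.1,0.2,0,0,0,0,-1],[0,0,0,0,0,0,-1]]]' | tail -3
python3 go.py .5503 -.0795 .26 180 0 -171.7
```

```text
contact_force: [0.0, 0.3, -3.0]
gripper_width: 0.0134
gripper_force: 40.0
contact_force: [0.3, 0.5, -3.7]
gripper_width: 0.0138
gripper_force: 40.0
t 10.6 pos [ 0.5504 -0.0792  0.2604] rot [-1.8000e+02 -1.0000e-02 -1.7141e+02] q [ 12.   9. -13.   0. -68. -93.] F [ 0.3  0.5 -3.7] w 0.0138 gf 40.0
shift [ 0.01 -0.01  0.02] turn [-0.   -0.    0.07]
```

```bash
python3 -m pendant '[[[0,0,0.3,0,0,0,-1],[0,0,0.6,0,0,0,-1],[0,0,0.7,0,0,0,-1],[0,0,0.7,0,0,0,-1],[0,0,0.5,0,0,0,-1],[0,0,0.2,0,0,0,-1],[0,0,0,0.3,0,0,-1],[0,0,0,0.5,0,0,-1]]]' | tail -3
python3 -m pendant '[[[0,0,0,0.7,0,0,-1],[0,0,0,0.7,0,0,-1],[0,0,0,0.7,0,0,-1],[0,0,0,0.7,0,0,-1],[0,0,0,0.7,0,0,-1],[0,0,0,0.7,0,0,-1],[0,0,0,0.7,0,0,-1],[0,0,0,0.7,0,0,-1]]]' | tail -3
python3 -m pendant '[[[0,0,0,0.7,0,0,-1],[0,0,0,0.7,0,0,-1],[0,0,0,0.7,0,0,-1],[0,0,0,0.7,0,0,-1],[0,0,0,0.7,0,0,-1],[0,0,0,0.7,0,0,-1],[0,0,0,0.7,0,0,-1],[0,0,0,0.7,0,0,-1]]]' | tail -3
python3 go.py .5503 -.0795 .2 180 0 -171.7
python3 - <<'E'
from h import *
a=cap("scene")["frame"][100:300,150:470];b=cap("top")["frame"][50:250,260:480]
cv2.imwrite("pics/s3.png",np.hstack([cv2.resize(a,(480,300)),cv2.resize(b,(320,300))]))
E
```

```text
contact_force: [0.2, -0.2, -3.5]
gripper_width: 0.0131
gripper_force: 40.0
contact_force: [0.1, 0.4, -3.1]
gripper_width: 0.0136
gripper_force: 40.0
contact_force: [-0.6, 0.5, -3.0]
gripper_width: 0.0134
gripper_force: 40.0
t 13.0 pos [ 0.5515 -0.0784  0.2014] rot [-131.95    0.22 -171.35] q [  33.   17.  -44.   49.  -64. -151.] F [-0.6  0.5 -3. ] w 0.0134 gf 40.0
shift [0.07 0.02 0.08] turn [-12.01   0.09   0.06]
```

View pics/s3.png

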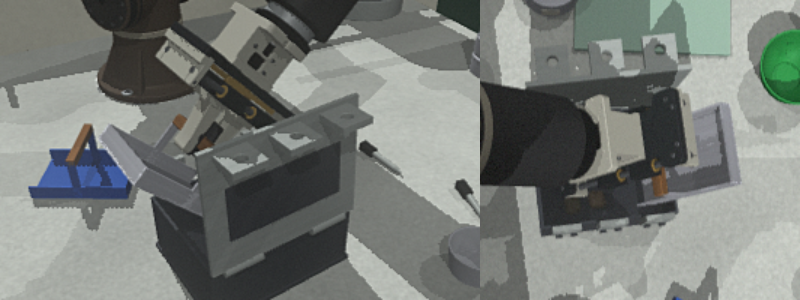

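```bash
python3 -m pendant '[[[0,0,0,0.7,0,0,-1],[0,0,0,0.7,0,0,-1],[0,0,0,0.7,0,0,-1],[0,0,0,0,0,0,-1],[0,0,0,0,0,0,-1],[0,0,0,0,0,0,-1],[0,0,0,0,0,0,-1],[0,0,0,-0.5,0,0,-1]]]' | tail -3
python3 -m pendant '[[[0,0,0,-0.9,0,0,-1],[0,0,0,-0.9,0,0,-1],[0,0,0,-0.9,0,0,-1],[0,0,0,-0.9,0,0,-1],[0,0,0,-0.9,0,0,-1],[0,0,0,-0.9,0,0,-1],[0,0,0,-0.9,0,0,-1],[0,0,0,-0.9,0,0,-1]]]' | tail -3
python3 -m pendant '[[[0,0,0,-0.9,0,0,-1],[0,0,0,-0.9,0,0,-1],[0,0,0,-0.9,0,0,-1],[0,0,0,-0.9,0,0,-1],[0,0,0,-0.9,0,0,-1],[0,0,0,-0.9,0,0,-1],[0,0,0,-0.9,0,0,-1],[0,0,0,0,0,0,-1]]]' | tail -3
python3 go.py .5503 -.0795 .2 180 0 -171.7
python3 -m pendant '[[[0,0,-0.8,0,0,0,-1],[0.25,-0.8,-0.8,0,0,0,-1],[0.3,-0.9,0,0,0,0,-1],[0.3,-0.9,0,0,0,0,-1],[0.3,-0.9,0,0,0,0,-1],[0.3,-0.9,0,0,0,0,-1],[0.3,-0.9,0,0,0,0,-1],[0.3,-0.9,0,0,0,0,-1]]]' | tail -3
python3 -m pendant '[[[0.3,-0.8,0,0,0,0,-1],[0.2,-0.6,0,0,0,0,-1],[0,0,1,0,0,0,-1],[0,0,1,0,0,0,-1],[0,0,1,0,0,0,-1],[0,0,1,0,0,0,-1],[0,0,1,0,0,0,-1],[0,0,0.5,0,0,0,-1]]]' | tail -3
python3 go.py .522 -.237 .0686 180 0 -171.7
python3 - <<'E'
from h import *
from meas import grid
c=cap("top");cv2.imwrite("pics/s4.png",cv2.resize(c["frame"][60:260,280:500],(660,600)))
E
```

```text
contact_force: [0.1, 0.3, -2.5]
gripper_width: 0.0138
gripper_force: 40.0
contact_force: [0.2, -0.6, -2.7]
gripper_width: 0.0138
gripper_force: 40.0
contact_force: [0.2, -0.3, -2.0]
gripper_width: 0.0132
gripper_force: 40.0
t 15.5 pos [ 0.5508 -0.0805  0.2016] rot [-1.7976e+02  1.6000e-01 -1.7157e+02] q [ 12.  11. -19.   0. -60. -94.] F [ 0.2 -0.3 -2. ] w 0.0132 gf 40.0
shift [0.02 0.05 0.08] turn [-0.06  0.04  0.03]
contact_force: [-0.0, 0.5, -2.9]
gripper_width: 0.0132
gripper_force: 40.0
contact_force: [-0.8, 0.6, -2.7]
gripper_width: 0.0135
gripper_force: 40.0
t 17.1 pos [ 0.5215 -0.2378  0.1221] rot [-1.7962e+02 -1.2000e-01 -1.7146e+02] q [ -5.  18. -22.   1. -50. -77.] F [-0.8  0.6 -2.7] w 0.0135 gf 40.0
shift [-0.04  0.05  2.67] turn [-0.09 -0.03  0.06]
```

View pics/s4.png

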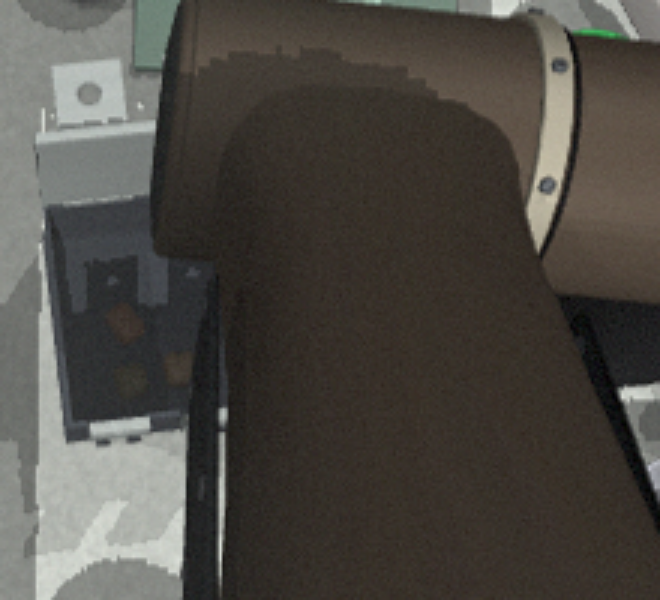

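Top view: all three lumps are inside the box at crop (127,322), (180,367), (130,380). Next I stand the tray down and release it.

```bash
python3 -m pendant '[[[0,0,0.6,0,0,0,-1],[0,0,0.6,0,0,0,-1],[0,0,0.5,0,0,0,-1],[0,0,0.4,0,0,0,-1],[0,0,0.25,0,0,0,-1],[0,0,0.15,0,0,0,-1],[0,0,0.15,0,0,0,-1],[0,0,0,0,0,0,-1]]]' | tail -3
python3 -m pendant '[[[0,0,0,0,0,0,0],[0,0,0,0,0,0,0],[0,0,0,0,0,0,0],[0,0,0,0,0,0,0],[0,0,0,0,0,0,0],[0,0,0,0,0,0,0],[0,0,-0.3,0,0,0,0],[0,0,-0.7,0,0,0,0]]]' | tail -3
python3 -m pendant '[[[0,0,-1,0,0,0,0],[0,0,-1,0,0,0,0],[0,0,-1,0,0,0,-1],[0,0,-1,0,0,0,-1],[0,0,-1,0,0,0,-1],[0,0,-1,0,0,0,-1],[0,0,-1,0,0,0,-1],[0,0,-1,0,0,0,-1]]]' | tail -3
python3 -m pendant '[[[0,0,-1,0,0,0,-1],[0,0,-1,0,0,0,-1],[0,0,-1,0,0,0,-1],[0,0,-0.8,0,0,0,-1],[0,0,0,0,0,0,-1],[0,0,0,0,0,0,-1],[0,0,0,0,0,0,-1],[0,0,0,0,0,0,-1]]]' | tail -3
python3 go.py .7056 -.0012 .32 180 0 -171.7
python3 - <<'E'
from h import *
from meas import *
c=cap("top");W=grid(c)
lid=(W[...,2]>.14)&(np.abs(W[...,0]-.70)<.12)&(np.abs(W[...,1]+.03)<.2)
a=np.radians(8.3);P=W[lid][:,:2]-[.5572,-.0229];bx=P@[np.cos(a),np.sin(a)];by=P@[-np.sin(a),np.cos(a)];z=W[lid][:,2]
k=np.abs(by)<100e-3
for lo in np.arange(.14,.27,.01):
    q=k&(z>=lo)&(z<lo+.01)
    if q.sum(): print(round(lo,2),q.sum(),np.percentile(bx[q],[2,50,98]).round(3))
E
```

```text
contact_force: [-0.2, -0.3, -2.5]
gripper_width: 0.0135
gripper_force: 40.0
contact_force: [0.1, 0.5, 0.4]
gripper_width: 0.0435
gripper_force: 0.0
contact_force: [-0.0, -0.3, 0.1]
gripper_width: 0.0027
gripper_force: 0.0
contact_force: [0.6, 0.0, 0.4]
gripper_width: 0.0006
gripper_force: 0.0
t 20.4 pos [ 0.5219 -0.2366  0.3257] rot [-1.7963e+02 -8.0000e-02 -1.7147e+02] q [ -5.   9.  -6.   0. -76. -77.] F [0.6 0.  0.4] w 0.0006 gf 0.0
shift [-10.83  10.28   0.21] turn [-0.09 -0.02  0.06]
0.14 111 [0.076 0.077 0.077]
0.15 121 [0.075 0.076 0.077]
0.16 121 [0.075 0.075 0.076]
0.17 119 [0.074 0.075 0.075]
0.18 123 [0.073 0.074 0.075]
0.19 127 [0.073 0.073 0.074]
0.2 140 [0.072 0.073 0.073]
0.21 138 [0.071 0.072 0.073]
0.22 149 [0.071 0.071 0.072]
0.23 148 [0.07  0.071 0.095]
0.24 1468 [0.07  0.091 0.114]
0.25 229 [0.069 0.073 0.11 ]
```

```bash
python3 -m pendant '[[[-0.4,0.4,0,0,0,0,-1],[-0.7,0.7,0,0,0,0,-1],[-0.8,0.7,0,0,0,0,-1],[-0.8,0.7,0,0,0,0,-1],[-0.8,0.8,0,0,0,0,-1],[-0.8,0.8,0,0,0,0,-1],[-0.8,0.8,0,0,0,0,-1],[-0.8,0.8,0,0,0,0,-1]]]' | tail -3
python3 -m pendant '[[[-0.8,0.8,0,0,0,0,-1],[-0.8,0.8,0,0,0,0,-1],[-0.8,0.8,0,0,0,0,-1],[-0.8,0.8,0,0,0,0,-1],[-0.8,0.8,0,0,0,0,-1],[-0.6,0.4,0,0,0,0,-1],[-0.3,0.2,0,0,0,0,-1],[0,0,0,0,0,0,-1]]]' | tail -3
python3 go.py .7056 -.0012 .258 180 0 -171.7
python3 - <<'E'
import numpy as np
px=150;pz=258
for th in [1.5,1.35,1.2,1.05,.9,.75,.6,.45,.3,.2,.1,.05,0,-.03]:
    s,c=np.sin(th),np.cos(th);x=80-151*c+45.5*s+9.5*s;z=90.5+151*s+45.5*c-8*s+22
    print(th,round(x),round(z),"units x",round(-(x-px)/20,2),"z",round(-(z-pz)/20,2));px,pz=x,z
E
```

```text
contact_force: [-0.5, -0.7, 0.8]
gripper_width: 0.0002
gripper_force: 0.0
contact_force: [-0.2, 0.6, -0.4]
gripper_width: 0.0
gripper_force: 0.0
t 22.0 pos [ 7.058e-01 -4.000e-04  3.245e-01] rot [-1.7960e+02 -5.0000e-02 -1.7144e+02] q [ 16.  22.  12.   0. -80. -97.] F [-0.2  0.6 -0.4] w 0.0 gf 0.0
shift [ 0.01 -0.01  3.32] turn [-0.1  -0.01  0.07]
1.5 124 258 units x 1.29 z -0.02
1.35 101 262 units x 1.18 z -0.18
1.2 77 262 units x 1.2 z -0.01
1.05 53 259 units x 1.2 z 0.15
0.9 29 253 units x 1.17 z 0.32
0.75 7 243 units x 1.11 z 0.48
0.6 -14 231 units x 1.03 z 0.62
0.45 -32 216 units x 0.92 z 0.76
0.3 -48 198 units x 0.8 z 0.87
0.2 -57 186 units x 0.45 z 0.64
0.1 -65 172 units x 0.38 z 0.67
0.05 -68 165 units x 0.17 z 0.35
0 -71 158 units x 0.15 z 0.35
-0.03 -73 154 units x 0.08 z 0.22
```

```bash
python3 -m pendant '[[[0,0,0.6,0,0,0,-1],[0,0,0.8,0,0,0,-1],[0,0,0.8,0,0,0,-1],[0,0,0.6,0,0,0,-1],[0,0,0.52,0,0,0,-1],[0.3,0,0,0,0,0,-1],[0.5,0,0,0,0,0,-1],[0.5,0,0,0,0,0,-1]]]' | grep -E "tcp|force"
python3 -m pendant '[[[0.6,0,-0.1,0,0,0,-1],[0.6,0,-0.1,0,0,0,-1],[0.6,0,0,0,0,0,-1],[0.6,0,0,0,0,0,-1],[0.6,0,0.08,0,0,0,-1],[0.6,0,0.08,0,0,0,-1],[0.6,0,0.15,0,0,0,-1],[0.6,0,0.15,0,0,0,-1]]]' | grep -E "tcp|force"
python3 go.py
python3 - <<'E'
from h import *
cv2.imwrite("pics/s5.png",cap("scene")["frame"][80:380,160:460])
E
```

```text
tcp_pos: [0.6794, -0.0054, 0.2598]
contact_force: [6.6, 0.7, 2.3]
gripper_force: 2.9
tcp_pos: [0.5834, -0.0196, 0.253]
contact_force: [4.0, 0.8, -2.4]
gripper_force: 2.0
t 23.6 pos [ 0.5834 -0.0196  0.253 ] rot [-1.7961e+02 -4.0000e-02 -1.7147e+02] q [ 17.  12. -11.   0. -67. -99.] F [ 4.   0.8 -2.4] w 0.0006 gf 2.0
```

View pics/s5.png

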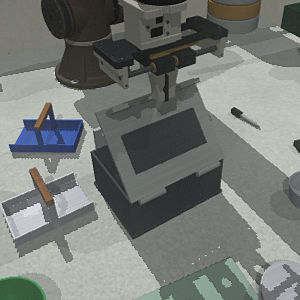

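The lid is swinging down under the fingers (lid at (160,135)); the tray stands empty at (50,205). Continuing.

```bash
python3 -m pendant '[[[0.56,0,0.24,0,0,0,-1],[0.56,0,0.24,0,0,0,-1],[0.5,0,0.31,0,0,0,-1],[0.5,0,0.31,0,0,0,-1],[0.46,0,0.38,0,0,0,-1],[0.46,0,0.38,0,0,0,-1],[0.4,0,0.43,0,0,0,-1],[0.4,0,0.43,0,0,0,-1]]]' | grep -E "tcp|force"
python3 -m pendant '[[[0.22,0,0.32,0,0,0,-1],[0.22,0,0.32,0,0,0,-1],[0.2,0,0.34,0,0,0,-1],[0.2,0,0.34,0,0,0,-1],[0.17,0,0.35,0,0,0,-1],[0.08,0,0.2,0,0,0,-1],[0.06,0,0.15,0,0,0,-1],[0,0,0,0,0,0,-1]]]' | grep -E "tcp|force"
python3 go.py
```

```text
tcp_pos: [0.508, -0.0315, 0.1984]
contact_force: [0.9, -0.5, 0.7]
gripper_force: 0.5
tcp_pos: [0.4859, -0.0351, 0.1585]
contact_force: [0.1, -0.5, 0.8]
gripper_force: 0.0
t 25.2 pos [ 0.4859 -0.0351  0.1585] rot [-1.7959e+02 -4.0000e-02 -1.7146e+02] q [  19.    7.  -30.    0.  -53. -101.] F [ 0.1 -0.5  0.8] w 0.0001 gf 0.0
```

```bash
python3 -m pendant '[[[0,0,0.1,0,0,0,-1],[0,0,0.1,0,0,0,-1],[0,0,0.05,0,0,0,-1],[0,0,0.05,0,0,0,-1],[0,0,0,0,0,0,-1],[0,0,0,0,0,0,-1],[0,0,0,0,0,0,-1],[0,0,0,0,0,0,-1]]]' | grep -E "tcp|force"
python3 - <<'E'
from h import *
cv2.imwrite("pics/s6.png",np.hstack([cv2.resize(cap("scene")["frame"][100:320,200:440],(400,367)),cv2.resize(cap("wrist")["frame"],(400,367))]))
E
```

```text
tcp_pos: [0.4863, -0.0351, 0.1576]
contact_force: [-21.5, 6.1, 49.2]
gripper_force: 25.1
```

View pics/s6.png

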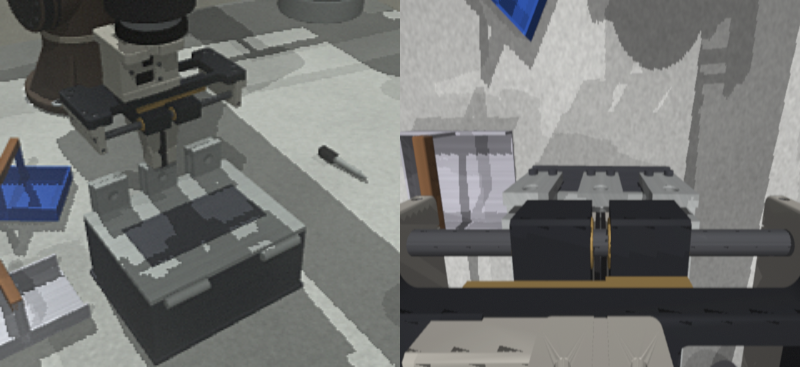

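Lid is flat shut (lugs aligned, crop (150,175)), and the press read 49 N. Backing off, then testing reach at the insertion start point in front of lug 2.

```bash
python3 -m pendant '[[[0,0,-0.5,0,0,0,-1],[0,0,-0.8,0,0,0,-1],[0,0,-0.8,0,0,0,-1],[0.5,0.3,0,0,0,0,-1],[0.7,0.4,0,0,0,0,-1],[0.7,0.4,0,0,0,0,-1],[0.7,0.4,0,0,0,0,-1],[0.7,0.5,0,0,0,0,-1]]]' | grep -E "tcp|force"
python3 -m pendant '[[[0.7,0.5,0,0,0,0,0],[0.7,0.4,0,0,0,0,0],[0.4,0.4,0,0,0,0,0],[0,0,0.8,0,0,0,0],[0,0,0.8,0,0,0,0],[0,0,0.7,0,0,0,0],[0,0,0.4,0,0,0,0],[0,0,0,0,0,0,0]]]' | grep -E "tcp|rot|force"
python3 go.py .3746 .0161 .14 180 0 -171.7
python3 - <<'E'
from meas import *
c=cap("top");W=grid(c);g=c["frame"].max(2);pickle.dump(c,open("top1.pkl","wb"))
for (x,y,w,h) in [(205,175,35,55),(180,110,35,55)]:
    m=np.zeros((400,640),bool);m[y:y+h,x:x+w]=1
    print("head",pca(pts(c,m&(g<50),.012)));print("tall",pca(pts(c,m&(W[...,2]>.006)&(W[...,2]<.03),.009)))
# lid lug tops at z=.136 and box lug tops
a=np.radians(8.3)
for zz in (.131,.136):
  m=(np.abs(W[...,2]-zz)<.0025)&(W[...,0]<.52)&(W[...,0]>.42)
  n,l,st,ce=cv2.connectedComponentsWithStats(m.astype(np.uint8))
  for i in range(1,n):
    if st[i][4]>25: print(zz,pca(pts(c,l==i,zz))[1:])
E
```

```text
tcp_pos: [0.413, -0.0048, 0.194]
contact_force: [-0.0, 0.4, 1.4]
gripper_force: 0.0
tcp_pos: [0.3742, 0.0147, 0.1394]
eef_rot: [-179.6, -0.1, -171.4]
contact_force: [0.4, -0.3, -0.1]
gripper_force: 0.0
t 27.8 pos [0.3742 0.0147 0.1394] rot [-1.7956e+02 -1.2000e-01 -1.7144e+02] q [  33.   -3.  -44.    0.  -49. -115.] F [ 0.4 -0.3 -0.1] w 0.0437 gf 0.0
shift [-0.03  0.06 -0.03] turn [-0.11 -0.03  0.06]
head (array([0.41271533, 0.26855557]), np.float64(-159.0460068133633), array([0.41229607, 0.26877344]), np.float64(0.02329237376982068), np.float64(0.01558031287060645))
tall (array([0.43622747, 0.2753138 ]), np.float64(-166.85132548294627), array([0.4413991 , 0.27672604]), np.float64(0.08140917938924855), np.float64(0.015437387915489938))
head (array([0.58513573, 0.31995614]), np.float64(165.5009746085169), array([0.58483498, 0.3199428 ]), np.float64(0.028930174617642093), np.float64(0.01475327329270736))
tall (array([0.60682267, 0.31538417]), np.float64(164.5240853271263), array([0.61517034, 0.31295493]), np.float64(0.08899090679612316), np.float64(0.01707588532435876))
0.131 (np.float64(98.03046501610655), array([ 0.4814514 , -0.09937526]), np.float64(0.040454030832360224), np.float64(0.008253884419005954))
0.131 (np.float64(98.51232549788227), array([ 0.47201499, -0.03530451]), np.float64(0.04021239176520101), np.float64(0.008191765804997315))
0.131 (np.float64(99.79300406153861), array([0.46265843, 0.02899615]), np.float64(0.03885163979171573), np.float64(0.008434554874418456))
0.136 (np.float64(97.71451286076689), array([ 0.49608592, -0.09745933]), np.float64(0.0390367912298385), np.float64(0.008037185165290974))
0.136 (np.float64(98.66121521137148), array([ 0.48692702, -0.0337801 ]), np.float64(0.03911919740431474), np.float64(0.008331840220304705))
0.136 (np.float64(98.55905750573777), array([0.47756213, 0.03085923]), np.float64(0.03979265549685042), np.float64(0.008139531007265506))
```

Pin A has been knocked aside. Re-measuring it with a wider window.

```bash
python3 - <<'E'
from meas import *
c=pickle.load(open("top1.pkl","rb"));g=c["frame"].max(2);W=grid(c)
m=np.zeros((400,640),bool);m[165:255,185:245]=1
n,l,st,ce=cv2.connectedComponentsWithStats((m&(g<50)).astype(np.uint8))
for i in range(1,n):
    if st[i][4]>20: print(ce[i],st[i],pca(pts(c,l==i,.012)))
n,l,st,ce=cv2.connectedComponentsWithStats((m&(W[...,2]>.005)&(W[...,2]<.03)).astype(np.uint8))
for i in range(1,n):
    if st[i][4]>20: print("tall",ce[i],pca(pts(c,l==i,.009)))
cv2.imwrite("pics/p1.png",cv2.resize(c["frame"][100:260,160:320],(600,600)))
E
python3 go.py .42 .27 .1 180 0 -166
```

```text
[212.22891566 226.12048193] [208 220   9  13  83] (array([0.4097662 , 0.26811516]), np.float64(-166.86188816092022), array([0.40993764, 0.26809258]), np.float64(0.02729359770495863), np.float64(0.015119907660777273))
tall [210.31958763 216.04639175] (array([0.43273405, 0.27451991]), np.float64(-166.97572348730935), array([0.4388147 , 0.27599803]), np.float64(0.08676785311634766), np.float64(0.015588467754508195))
t 27.8 pos [0.3749 0.015  0.1402] rot [-1.7957e+02 -5.0000e-02 -1.7143e+02] q [  33.   -3.  -44.    0.  -49. -115.] F [-0.1 -0.4  0.1] w 0.0439 gf 0.0
shift [-4.13 12.29  1.91] turn [-0.11 -0.02 -1.36]
```

View pics/p1.png

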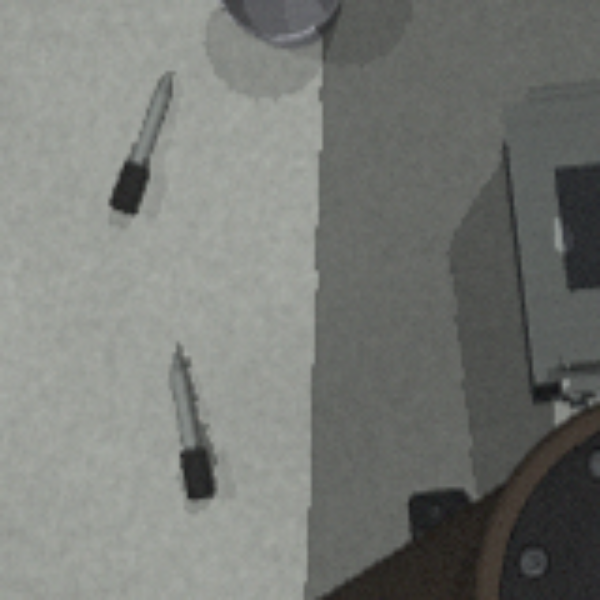

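Pins at crop (197,470) (knocked one, axis about 13°) and (128,188). Going to the knocked pin.

```bash
python3 -m pendant '[[[0,0,0,-0.1,0,-0.55,0],[0,0,0,0,0,-0.55,0],[-0.2,0.4,0,0,0,0,0],[-0.3,0.8,0,0,0,0,0],[-0.37,1,0,0,0,0,0],[-0.38,1,0,0,0,0,0],[-0.38,1,0,0,0,0,0],[-0.38,1,0,0,0,0,0]]]' | grep -E "tcp"
python3 -m pendant '[[[-0.38,1,0,0,0,0,0],[-0.38,1,0.2,0,0,0,0],[-0.38,1,0.3,0,0,0,0],[-0.38,1,0.3,0,0,0,0],[-0.38,1,0.3,0,0,0,0],[-0.38,1,0.3,0,0,0,0],[-0.38,0.9,0.3,0,0,0,0],[-0.27,0.45,0.3,0,0,0,0]]]' | grep -E "tcp|force"
python3 go.py .410 .2685 .0245 180 0 -167
python3 - <<'E'
from h import *
cv2.imwrite("pics/w1.png",cap("wrist")["frame"])
E
```

```text
tcp_pos: [0.3916, 0.127, 0.1409]
tcp_pos: [0.416, 0.2838, 0.0996]
contact_force: [0.1, -0.8, -0.7]
gripper_force: 0.0
t 29.4 pos [0.416  0.2838 0.0996] rot [-179.99   -0.   -167.02] q [  57.   13.  -32.    0.  -45. -134.] F [ 0.1 -0.8 -0.7] w 0.0437 gf 0.0
shift [ 0.46 -0.68  3.76] turn [-0. -0. -0.]
```

View pics/w1.png

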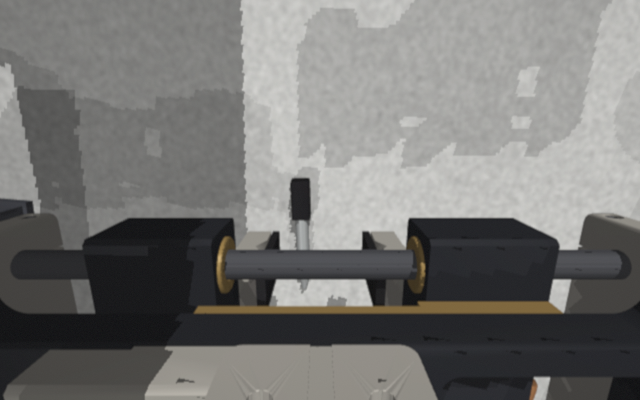

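Wrist view: pin head at (292–310, 179–219), shaft below it. Cross-checking its position.

```bash
python3 - <<'E'
from meas import *
c=cap("wrist");g=c["frame"].max(2);m=np.zeros((400,640),bool);m[165:232,270:335]=1
n,l,st,ce=cv2.connectedComponentsWithStats((m&(g<50)).astype(np.uint8))
for i in range(1,n):
    if st[i][4]>100: print(ce[i],st[i],pca(pts(c,l==i,.012))[1:])
E
python3 -m pendant '[[[0.2,-0.3,0.5,0,0,0,0],[0.2,-0.3,0.6,0,0,0,0],[0,0,0.5,0,0,0,0],[0,0,0.4,0,0,0,0],[0,0,0,0,0,0,0],[0,0,0,0,0,0,0],[0,0,0,0,0,0,0],[0,0,0,0,0,0,0]]]' | grep -E "tcp"
python3 go.py .410 .2685 .0245 180 0 -167
```

```text
[299.86452514 198.72765363] [291 179  19  41 716] (np.float64(-166.39189208591327), array([0.40837165, 0.26729194]), np.float64(0.03031421815859181), np.float64(0.013145873382825352))
tcp_pos: [0.4107, 0.2686, 0.0607]
t 30.3 pos [0.4107 0.2686 0.0607] rot [ 1.7997e+02  3.0000e-02 -1.6706e+02] q [  56.   16.  -36.   -0.  -39. -133.] F [-0.2 -0.1 -0.4] w 0.0435 gf 0.0
shift [0.04 0.   1.81] turn [ 0.01  0.01 -0.01]
```

```bash
python3 -m pendant '[[[0.08,-0.02,0.5,0,0,0,0],[0,0,0.5,0,0,0,0],[0,0,0.4,0,0,0,0],[0,0,0.25,0,0,0,0],[0,0,0.15,0,0,0,0],[0,0,0,0,0,0,-1],[0,0,0,0,0,0,-1],[0,0,0,0,0,0,-1]]]' 30| grep -E "tcp|force|width"
python3 -m pendant '[[[0,0,0,0,0,0,-1],[0,0,0,0,0,0,-1],[0,0,0,0,0,0,-1],[0,0,0,0,0,0,-1],[0,0,0,0,0,0,-1],[0,0,0,0,0,0,-1],[0,0,0,0,0,0,-1],[0,0,0,0,0,0,-1]]]' | grep -E "tcp|force|width"
python3 go.py
```

```text
tcp_pos: [0.4092, 0.2677, 0.0246]
contact_force: [0.5, 0.3, 0.5]
gripper_width: 0.0253
gripper_force: 0.0
tcp_pos: [0.4091, 0.2677, 0.0244]
contact_force: [-0.5, 0.1, 3.8]
gripper_width: 0.0143
gripper_force: 30.0
t 31.9 pos [0.4091 0.2677 0.0244] rot [ 1.7999e+02  1.0000e-02 -1.6705e+02] q [  56.   19.  -38.   -0.  -33. -133.] F [-0.5  0.1  3.8] w 0.0143 gf 30.0
```

```bash
python3 -m pendant '[[[0,0,-0.4,0,0,0,-1],[0,0,-0.7,0,0,0,-1],[0,0,-0.9,0,0,0.3,-1],[0,0,-0.9,0,0,0.3,-1],[0,0,-0.9,0,0,0.3,-1],[0,0,-0.9,0,0,0.27,-1],[0.3,0,-0.7,0,0,0,-1],[0.6,0,-0.2,0,0,0,-1]]]' | grep -E "force"
python3 -m pendant '[[[0.8,0,0,0,0,0,-1],[0.8,-0.3,0,0,0,0,-1],[0.6,-0.6,0,0,0,0,-1],[0.4,-0.9,0,0,0,0,-1],[0,-1,0,0,0,0,-1],[0,-1,0,0,0,0,-1],[0,-1,0,0,0,0,-1],[0,-1,0,0,0,0,-1]]]' | grep -E "force"
python3 -m pendant '[[[0,-1,0,0,0,0,-1],[0,-1,0,0,0,0,-1],[0,-1,0,0,0,0,-1],[0,-1,0,0,0,0,-1],[0,-1,0,0,0,0,-1],[0,-0.8,0,0,0,0,-1],[0,-0.4,0,0,0,0,-1],[0,0,0,0,0,0,-1]]]' | grep -E "force"
python3 go.py .3746 .0161 .1357 180 0 -171.7
python3 - <<'E'
from h import *
c=cap("wrist");s=cap("scene");pickle.dump((c,s),open("wA.pkl","wb"))
cv2.imwrite("pics/w2.png",np.hstack([cv2.resize(c["frame"][80:280,160:480],(480,300)),cv2.resize(s["frame"][120:240,200:328],(320,300))]))
E
```

```text
contact_force: [-0.9, 0.4, 0.3]
gripper_force: 30.0
contact_force: [0.2, -0.3, -1.4]
gripper_force: 30.0
contact_force: [-0.4, -0.2, -0.4]
gripper_force: 30.0
t 34.3 pos [0.3735 0.0189 0.1359] rot [-1.7999e+02 -5.0000e-02 -1.7184e+02] q [  34.   -2.  -44.   -0.  -48. -116.] F [-0.4 -0.2 -0.4] w 0.0138 gf 30.0
shift [-0.04 -0.15  0.01] turn [-0.   -0.01 -0.03]
```

View pics/w2.png

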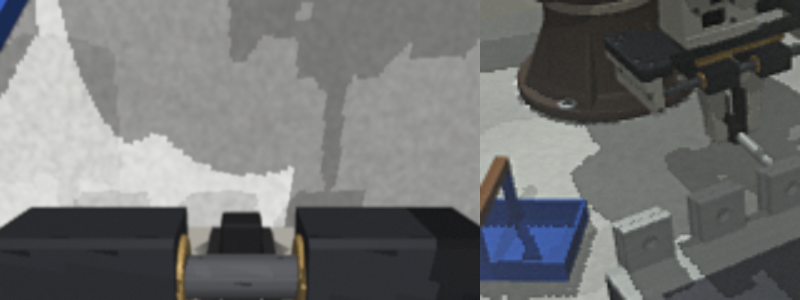

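Run:
```python
from h import *
c,s=pickle.load(open("wA.pkl","rb"))
a=np.radians(8.2);ex=np.array([np.cos(a),np.sin(a),0]);p=np.array([.3735,.0189,.1185])
A,B=proj(s,p+.015*ex),proj(s,p+.075*ex);print(A,B)
x0,y0=280,155;k=10
im=cv2.resize(s["frame"][y0:y0+50,x0:x0+60],None,fx=k,fy=k,interpolation=cv2.INTER_NEAREST)
f=lambda q:tuple(int(round(v)) for v in ((q-[x0,y0]+.5)*k))
for q in(A,B): cv2.circle(im,f(q),4,(0,0,255),-1)
for b in(0,-.065,.065):
    q=np.array([.4681,-.0359,.118])+b*np.array([-ex[1],ex[0],0]);cv2.circle(im,f(proj(s,q)),4,(0,255,0),-1)
    print(proj(s,q))
cv2.imwrite("pics/w3.png",im)
```

```text
[303.47104105 174.82099654] [317.85341662 187.13516538]
[292.6035472  200.30722984]
[263.62546418 211.29469401]
[319.52095947 190.10109912]
```

View pics/w3.png

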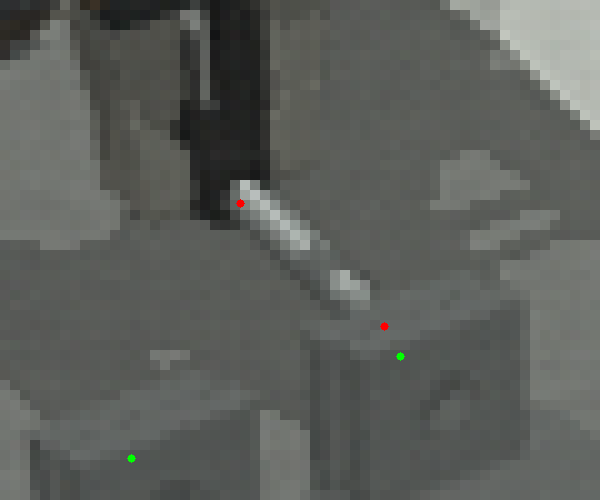

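Pin lies along the predicted line (shoulder (240,200), nose just before the lug), and the lid hole is at (450,405) as predicted. Inserting.

```bash
python3 -m pendant '[[[0,-0.12,0,0,0,0,-1],[-0.2,0,0,0,0,0,-1],[-0.2,0,0,0,0,0,-1],[-0.2,0,0,0,0,0,-1],[-0.2,0,0,0,0,0,-1],[-0.2,0,0,0,0,0,-1],[-0.2,0,0,0,0,0,-1],[0,0,0,0,0,0,-1]]]' | grep -E "tcp|force"
python3 -m pendant '[[[-0.2,0,0,0,0,0,-1],[-0.2,0,0,0,0,0,-1],[-0.2,0,0,0,0,0,-1],[-0.2,0,0,0,0,0,-1],[-0.2,0,0,0,0,0,-1],[-0.2,0,0,0,0,0,-1],[-0.2,0,0,0,0,0,-1],[0,0,0,0,0,0,-1]]]' | grep -E "tcp|force"
python3 go.py .4439 .0262 .1357 180 0 -171.7
```

```text
tcp_pos: [0.3988, 0.0204, 0.1363]
contact_force: [1.5, -6.1, 0.6]
gripper_force: 30.2
tcp_pos: [0.4255, 0.0237, 0.1359]
contact_force: [-0.3, -8.3, 1.9]
gripper_force: 30.1
t 36.0 pos [0.4255 0.0237 0.1359] rot [-1.7987e+02 -1.7000e-01 -1.7179e+02] q [  30.    3.  -38.    0.  -49. -112.] F [-0.3 -8.3  1.9] w 0.0138 gf 30.1
shift [-0.93 -0.01  0.01] turn [-0.03 -0.04 -0.02]
```

```bash
python3 -m pendant '[[[0,-0.07,0,0,0,0,-1],[-0.2,0,0,0,0,0,-1],[-0.2,0,0,0,0,0,-1],[-0.2,0,0,0,0,0,-1],[-0.1,0,0,0,0,0,-1],[-0.1,0,0,0,0,0,-1],[-0.1,0,0,0,0,0,-1],[0,0,0,0,0,0,-1]]]' | grep -E "tcp|force"
python3 go.py .4439 .0262 .1357 180 0 -171.7
```

```text
tcp_pos: [0.4426, 0.0256, 0.1357]
contact_force: [-6.9, -4.7, 4.5]
gripper_force: 30.0
t 36.8 pos [0.4426 0.0256 0.1357] rot [-179.94   -0.24 -171.77] q [  29.    5.  -36.   -0.  -49. -111.] F [-6.9 -4.7  4.5] w 0.0141 gf 30.0
shift [-0.07  0.02 -0.  ] turn [-0.01 -0.06 -0.02]
```

```bash
python3 -m pendant '[[[-0.07,0,0,0,0,0,-1],[-0.07,0,0,0,0,0,-1],[-0.05,0,0,0,0,0,-1],[0,0,0,0,0,0,-1],[0,0,0,0,0,0,-1],[0,0,0,0,0,0,-1],[0,0,0,0,0,0,-1],[0,0,0,0,0,0,-1]]]' | grep -E "tcp|force"
python3 - <<'E'
from h import *
c=cap("top");cv2.imwrite("pics/t5.png",cv2.resize(c["frame"][150:250,280:420],(700,500)))
E
```

```text
tcp_pos: [0.4432, 0.0253, 0.1349]
contact_force: [-18.2, -1.5, 10.3]
gripper_force: 30.0
```

```bash
python3 -m pendant '[[[0.05,0,0,0,0,0,0],[0,0,0,0,0,0,0],[0,0,0,0,0,0,0],[0,0,0,0,0,0,0],[0,0,0,0,0,0,0],[0,0,0,0,0,0,0],[0,0,-0.4,0,0,0,0],[0,0,-0.8,0,0,0,0]]]' | grep -E "tcp|force|width"
python3 -m pendant '[[[0,0,-1,0,0,0,0],[0,0,-1,0,0,0,0],[0,0.5,-0.5,0,0,0,0],[0,1,0,0,0,0,0],[0,1,0,0,0,0,0],[0,1,0,0,0,0,0],[0,1,0,0,0,0,0],[0,1,0,0,0,0,0]]]' | grep -E "tcp|force"
python3 - <<'E'
from meas import *
c=cap("top");s=cap("scene");W=grid(c);g=c["frame"].max(2)
m=np.zeros((400,640),bool);m[100:260,150:260]=1
n,l,st,ce=cv2.connectedComponentsWithStats((m&(g<50)).astype(np.uint8))
for i in range(1,n):
    if 40<st[i][4]<150: print("head",ce[i],st[i],pca(pts(c,l==i,.012))[1:])
n,l,st,ce=cv2.connectedComponentsWithStats((m&(W[...,2]>.005)&(W[...,2]<.03)).astype(np.uint8))
for i in range(1,n):
    if 80<st[i][4]<200: print("tall",ce[i],pca(pts(c,l==i,.009))[1:])
a=np.radians(8.3)
P=W[190:260,290:345].reshape(-1,3);P=P[(P[:,2]>.105)&(P[:,2]<.129)];d=P[:,:2]-[.4681,-.0359]
print("head A box x rel mouth",np.percentile(d@[np.cos(a),np.sin(a)],[2,98]),"y",np.percentile(d@[-np.sin(a),np.cos(a)],[2,98]),"z",np.median(P[:,2]),len(P))
cv2.imwrite("pics/t6.png",np.hstack([cv2.resize(c["frame"][170:250,290:400],(412,300)),cv2.resize(s["frame"][150:250,220:340],(360,300))]))
E
python3 go.py .585 .3197 .1 180 0 164.9
```

```text
tcp_pos: [0.4468, 0.0266, 0.1604]
contact_force: [0.8, 0.6, -0.6]
gripper_width: 0.0438
gripper_force: 0.0
tcp_pos: [0.4309, 0.1369, 0.2106]
contact_force: [0.3, 1.0, -0.1]
gripper_force: 0.0
head [253.88888889 233.69444444] [244 226  16  14  72] (np.float64(129.23515909557113), array([0.39337752, 0.17472926]), np.float64(0.04454688422180127), np.float64(0.014566577223276408))
head A box x rel mouth [-0.02947393  0.02763376] y [0.01509665 0.07359344] z 0.12232959801293297 195
t 39.4 pos [0.4311 0.1377 0.2106] rot [ 1.7997e+02  5.0000e-02 -1.7164e+02] q [  43.    1.  -29.    0.  -60. -124.] F [ 0.3 -0.7 -0.1] w 0.0438 gf 0.0
shift [-8.93  7.88  5.55] turn [0.01 0.01 5.87]
```

View pics/t6.png

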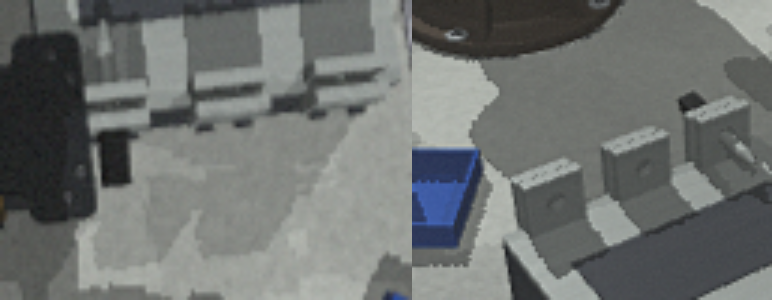

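Pin A is home in lug 2: head against the lug at (115,155), shaft through at (740,150). Now pin B.

```bash
python3 -m pendant '[[[0,0,0,0,0,0.9,0],[0,0,0,0,0,0.98,0],[0,0,0,0,0,1,0],[0,0,0,0,0,1,0],[0,0,0,0,0,1,0],[0,0,0,0,0,0.97,0],[-0.3,0.6,0,0,0,0,0],[-0.4,0.9,0,0,0,0,0]]]' | grep -E "tcp"
python3 -m pendant '[[[-0.5,1,0.2,0,0,0,0],[-0.5,1,0.5,0,0,0,0],[-0.5,1,0.6,0,0,0,0],[-0.5,1,0.6,0,0,0,0],[-0.5,1,0.6,0,0,0,0],[-0.5,1,0.6,0,0,0,0],[-0.5,1,0.6,0,0,0,0],[-0.5,0.9,0.6,0,0,0,0]]]' | grep -E "tcp"
python3 -m pendant '[[[-0.4,0.8,0.4,0,0,0,0],[-0.4,0.5,0.4,0,0,0,0],[0,0.1,0.4,0,0,0,0],[0,0,0,0,0,0,0],[0,0,0,0,0,0,0],[0,0,0,0,0,0,0],[0,0,0,0,0,0,0],[0,0,0,0,0,0,0]]]' | grep -E "tcp"
python3 - <<'E'
from meas import *
c=cap("wrist");g=c["frame"].max(2);m=np.zeros((400,640),bool);m[140:232,272:362]=1
n,l,st,ce=cv2.connectedComponentsWithStats((m&(g<50)).astype(np.uint8))
for i in range(1,n):
    if st[i][4]>100: print(ce[i],st[i],pca(pts(c,l==i,.012))[1:])
E
python3 go.py .585 .3197 .0245 180 0 164.9
```

```text
tcp_pos: [0.4528, 0.1611, 0.2108]
tcp_pos: [0.572, 0.2938, 0.1234]
tcp_pos: [0.5936, 0.3152, 0.1011]
[321.88855869 199.82317979] [313 180  18  41 673] (np.float64(165.2071399194271), array([0.58411937, 0.31913766]), np.float64(0.03058658308855214), np.float64(0.012535460871781576))
t 41.8 pos [0.5936 0.3153 0.1009] rot [1.7996e+02 2.0000e-02 1.6485e+02] q [  45.   27.  -10.   -0.  -53. -150.] F [-0.3  0.4 -0.8] w 0.0437 gf 0.0
shift [0.48 0.1  3.82] turn [ 0.01  0.01 -0.01]
```

```bash
python3 -m pendant '[[[0.25,0.03,0.6,0,0,0,0],[0.25,0.04,0.8,0,0,0,0],[0,0,0.8,0,0,0,0],[0,0,0.7,0,0,0,0],[0,0,0.5,0,0,0,0],[0,0,0.3,0,0,0,0],[0,0,0.12,0,0,0,0],[0,0,0,0,0,0,-1]]]' 30| grep -E "tcp|force|width"
python3 -m pendant '[[[0,0,0,0,0,0,-1],[0,0,0,0,0,0,-1],[0,0,0,0,0,0,-1],[0,0,0,0,0,0,-1],[0,0,0,0,0,0,-1],[0,0,0,0,0,0,-1],[0,0,0,0,0,0,-1],[0,0,0,0,0,0,-1]]]' | grep -E "tcp|force|width"
python3 go.py .5843 .3192 .1357 180 0 -171.7
```

```text
tcp_pos: [0.5844, 0.3192, 0.0237]
contact_force: [0.4, -0.2, -0.3]
gripper_width: 0.0401
gripper_force: 0.0
tcp_pos: [0.5845, 0.3194, 0.0243]
contact_force: [-0.9, -0.2, 4.5]
gripper_width: 0.0136
gripper_force: 30.0
t 43.4 pos [0.5845 0.3194 0.0243] rot [1.7998e+02 1.0000e-02 1.6486e+02] q [  45.   31.  -14.    0.  -44. -151.] F [-0.9 -0.2  4.5] w 0.0136 gf 30.0
shift [ 0.   -0.01 -5.57] turn [ 0.    0.   -5.86]
```

```bash
python3 -m pendant '[[[0,0,-0.4,0,0,0,-1],[0,0,-0.9,0,0,-0.5,-1],[0,0,-1,0,0,-0.9,-1],[0,0,-1,0,0,-0.9,-1],[0,0,-1,0,0,-0.9,-1],[0,0,-1,0,0,-0.9,-1],[0,0,-1,0,0,-0.9,-1],[0,0,-1,0,0,-0.86,-1]]]' | grep -E "tcp|force"
python3 -m pendant '[[[0.3,-0.4,-0.6,0,0,0,-1],[0.5,-0.8,-0.4,0,0,0,-1],[0.6,-1,0,0,0,0,-1],[0.6,-1,0,0,0,0,-1],[0.6,-1,0,0,0,0,-1],[0.6,-1,0,0,0,0,-1],[0.6,-1,0,0,0,0,-1],[0.6,-1,0,0,0,0,-1]]]' | grep -E "tcp|force"
python3 -m pendant '[[[0.6,-1,0,0,0,0,-1],[0.6,-1,0,0,0,0,-1],[0.6,-1,0,0,0,0,-1],[0.6,-1,0,0,0,0,-1],[0.6,-1,0,0,0,0,-1],[0.6,-1,0,0,0,0,-1],[0.6,-1,0,0,0,0,-1],[0.6,-1,0,0,0,0,-1]]]' | grep -E "tcp|force"
python3 -m pendant '[[[0.6,-1,0,0,0,0,-1],[0.6,-1,0,0,0,0,-1],[0.6,-1,0,0,0,0,-1],[0.6,-0.9,0,0,0,0,-1],[0.4,-0.5,0,0,0,0,-1],[0,0,0,0,0,0,-1],[0,0,0,0,0,0,-1],[0,0,0,0,0,0,-1]]]' | grep -E "tcp|force"
python3 go.py .3935 -.1133 .1357 180 0 -171.7
```

```text
tcp_pos: [0.584, 0.319, 0.1708]
contact_force: [0.4, -1.1, -0.2]
gripper_force: 30.0
tcp_pos: [0.5162, 0.1616, 0.1893]
contact_force: [0.3, 0.2, -0.4]
gripper_force: 30.0
tcp_pos: [0.445, -0.0098, 0.1899]
contact_force: [0.0, 0.3, -1.0]
gripper_force: 30.0
tcp_pos: [0.4037, -0.103, 0.19]
contact_force: [-0.0, 0.3, -0.3]
gripper_force: 30.0
t 46.6 pos [ 0.4037 -0.103   0.19  ] rot [-1.8000e+02  1.0000e-02 -1.7169e+02] q [ 13.  -2. -35.   0. -57. -95.] F [-0.   0.3 -0.3] w 0.0134 gf 30.0
shift [ 0.58 -0.44  2.71] turn [-0.  0.  0.]
```

```bash
python3 -m pendant '[[[0.3,-0.2,0,0,0,0,-1],[0.3,-0.24,0,0,0,0,-1],[0,0,0.6,0,0,0,-1],[0,0,0.8,0,0,0,-1],[0,0,0.7,0,0,0,-1],[0,0,0.4,0,0,0,-1],[0,0,0.2,0,0,0,-1],[0,0,0,0,0,0,-1]]]' | grep -E "tcp|force"
python3 go.py .3935 -.1133 .1357 180 0 -171.7
python3 -m pendant '[[[-0.2,0,0,0,0,0,-1],[-0.2,0,0,0,0,0,-1],[-0.2,0,0,0,0,0,-1],[-0.2,0,0,0,0,0,-1],[-0.2,0,0,0,0,0,-1],[-0.2,0,0,0,0,0,-1],[-0.2,0,0,0,0,0,-1],[0,0,0,0,0,0,-1]]]' | grep -E "tcp|force"
python3 go.py .4628 -.1032 .1357 180 0 -171.7
```

```text
tcp_pos: [0.3926, -0.1138, 0.1357]
contact_force: [-0.1, -0.8, 0.3]
gripper_force: 30.0
t 47.4 pos [ 0.3926 -0.1138  0.1357] rot [-1.7999e+02 -5.0000e-02 -1.7170e+02] q [ 12.   1. -40.   0. -48. -94.] F [-0.1 -0.8  0.3] w 0.0137 gf 30.0
shift [-0.05  0.02  0.  ] turn [-0.   -0.01  0.  ]
tcp_pos: [0.4212, -0.1096, 0.1359]
contact_force: [-0.2, -0.8, -0.4]
gripper_force: 30.0
t 48.2 pos [ 0.4212 -0.1096  0.1359] rot [-1.7999e+02  1.0000e-02 -1.7170e+02] q [ 12.   4. -37.   0. -49. -93.] F [-0.2 -0.8 -0.4] w 0.0138 gf 30.0
shift [-2.11  0.02  0.01] turn [-0.  0.  0.]
```

No side force and the nose is entering freely. Pushing home.

```bash
python3 -m pendant '[[[-0.2,0,0,0,0,0,-1],[-0.2,0,0,0,0,0,-1],[-0.2,0,0,0,0,0,-1],[-0.2,0,0,0,0,0,-1],[-0.2,0,0,0,0,0,-1],[-0.2,0,0,0,0,0,-1],[-0.2,0,0,0,0,0,-1],[0,0,0,0,0,0,-1]]]' | grep -E "tcp|force"
python3 -m pendant '[[[-0.2,0,0,0,0,0,-1],[-0.2,0,0,0,0,0,-1],[-0.1,0,0,0,0,0,-1],[-0.1,0,0,0,0,0,-1],[-0.1,0,0,0,0,0,-1],[0,0,0,0,0,0,-1],[0,0,0,0,0,0,-1],[0,0,0,0,0,0,-1]]]' | grep -E "tcp|force"
```

```text
tcp_pos: [0.4488, -0.1055, 0.1359]
contact_force: [-0.4, -0.2, -0.5]
gripper_force: 30.0
tcp_pos: [0.4608, -0.1038, 0.1355]
contact_force: [-5.3, 0.0, 0.1]
gripper_force: 30.0
```

```bash
python3 -m pendant '[[[-0.07,0,0,0,0,0,-1],[-0.07,0,0,0,0,0,-1],[-0.06,0,0,0,0,0,-1],[0,0,0,0,0,0,-1],[0,0,0,0,0,0,-1],[0,0,0,0,0,0,-1],[0,0,0,0,0,0,-1],[0,0,0,0,0,0,-1]]]' | grep -E "tcp|force"
python3 -m pendant '[[[0.07,0,0,0,0,0,0],[0,0,0,0,0,0,0],[0,0,0,0,0,0,0],[0,0,0,0,0,0,0],[0,0,0,0,0,0,0],[0,0,0,0,0,0,0],[0,0,-0.4,0,0,0,0],[0,0,-0.8,0,0,0,0]]]' | grep -E "tcp|force"
python3 -m pendant '[[[0,0,-1,0,0,0,0],[0,0,-1,0,0,0,0],[0,0,-1,0,0,0,0],[0,-1,0,0,0,0,0],[0,-1,0,0,0,0,0],[0,-1,0,0,0,0,0],[0,-1,0,0,0,0,0],[0,-1,0,0,0,0,0]]]' | grep -E "tcp|force"
python3 -m pendant '[[[0,-1,0,0,0,0,0],[0,-1,0,0,0,0,0],[0,-1,0,0,0,0,0],[0,-1,0,0,0,0,0],[0,-1,0,0,0,0,0],[0,-1,0,0,0,0,0],[0,0,0,0,0,0,0],[0,0,0,0,0,0,0]]]' | grep -E "tcp|force"
python3 - <<'E'
from meas import *
c=cap("top");s=cap("scene");W=grid(c);a=np.radians(8.3)
P=W[180:260,290:410].reshape(-1,3);P=P[(P[:,2]>.105)&(P[:,2]<.129)];d=P[:,:2]-[.4681,-.0359];X=d@[np.cos(a),np.sin(a)];Y=d@[-np.sin(a),np.cos(a)]
for y in(-.065,.065):
    k=(abs(Y-y)<.012)&(X<-.004);print(y,k.sum(),np.percentile(X[k],[2,98]).round(4),np.percentile(Y[k],[2,50,98]).round(4),np.median(P[k,2]).round(4))
cv2.imwrite("pics/f.png",np.hstack([cv2.resize(c["frame"][80:300,240:480],(400,367)),cv2.resize(s["frame"][150:300,160:400],(400,367))]))
E
```

```text
tcp_pos: [0.4613, -0.1039, 0.1348]
contact_force: [-14.8, -0.9, 7.1]
gripper_force: 30.0
tcp_pos: [0.464, -0.1033, 0.1597]
contact_force: [0.4, -0.3, -0.7]
gripper_force: 0.0
tcp_pos: [0.4793, -0.2031, 0.2207]
contact_force: [1.0, -0.3, 0.3]
gripper_force: 0.0
tcp_pos: [0.4962, -0.3212, 0.22]
contact_force: [0.0, 0.2, 0.1]
gripper_force: 0.0
-0.065 111 [-0.0297 -0.0047] [-0.072  -0.063  -0.0569] 0.1224
0.065 107 [-0.0299 -0.0044] [0.0581 0.066  0.0731] 0.1228
```

View pics/f.png

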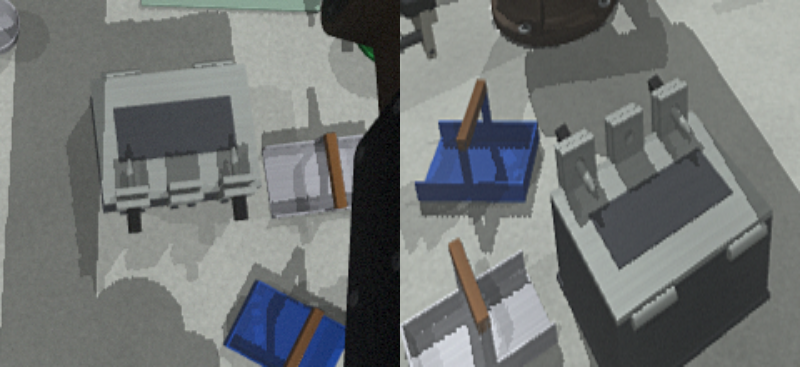

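Both pins are home in the outer lugs (heads at (135,220) and (240,207), ends 30 mm in front of the lug faces). The lid is shut, the tray stands on the bench, and the robot is clear. Handing in.

```bash
python3 -c "
from plant import r
print(r.close_job())"
```

```text
the job is handed in; nothing more can be done
None
```

I handed the job in at about 52 s with all three lumps in the box, the empty tray on the bench, the lid shut and both pins fully home in the two outer lugs; the hand-in gave no verdict.

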